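# Slide the tool board home on its rails and latch it

### The arm

A 6-joint arm with a two-finger parallel gripper is mounted at the origin on the work surface. World frame = base frame: x ahead of the robot, y to its left, z up, the work surface at z = 0. Lengths are in m, angles in rad, forces in N, time in s.
With the tool pointing down it reaches from about 0.225 to 0.875 m from the base axis. Payload 3.4 kg.
Tool frame: the origin (TCP) lies between the finger pads; the fingertips stand 25 mm ahead of it and the grasp point (between the pads) lies 6 mm ahead of it (manip.tips_ahead is the distance from the TCP to the fingertips, in m); z points along the fingers, x is the direction in which the jaws open and shut, and the axes are right-handed (so a half turn about z gives the same grasp; the last joint's range is limited). The gripper opens to 85 mm and grips with 20 to 120 N. Pads are 22 mm wide; open, the fingers measure 114 mm over their backs; the gripper's body (76 mm by 85 mm) begins 54 mm behind the grasp point. The pads swing forward as they close: fully open they stand 13 mm farther back than shut.
Start: joints at [-1.455, 0.276, 1.505, -0, 1.361, -0.121], TCP at [0.135, -0.559, 0.256] pointing down, gripper open.
Joint ranges: [-2.89, 2.89], [-0.75, 2.08], [0.22, 2.7], [-1.18, 4.32], [0.11, 2.71], [-2.7, 2.7]. Speed limits (rad/s): [2.57, 2.57, 3.14, 3.14, 3.14, 3.14].

### API

Orientations are given as a unit quaternion [w, x, y, z].
In Python, from rig import manip gives the robot as it stands. The module is installed in compiled form; this text tells all that it offers.
- The arm moves only by the tool send_rows, never from a script. Its argument "plan" is a list of rows, each an object with "linear": the shift along the tool's x, y, z in m, a list of three; "delta_rot": the turn, a rotation vector about the tool's x, y, z in degrees, a list of three; "fingers": the finger opening in m, from 0 to 0.0854. A call has 1 to 12 rows; each row shifts and turns the pose as measured when the row begins, along the tool's axes as they then stand; what a row does not reach is not made up. A row lasts 1/12 s, in which the tool goes at most 41.7 mm and 7.16 degrees, less where a joint would pass 70% of its speed; a pose out of reach is approached as far as the arm can. A call with a gripper value outside its range is refused whole. The fingers move at their own pace and stop on an object; "force" is the grip in N (left out, the last holds). Time passes only in rows, so rows that do not move let the fingers close. It gives the time, the measured TCP pose, the force and the opening at its end, in the units of the state.
- manip.get_state(): the state, without advancing time (a new reading comes with each control period).
- manip.get_image(name): name is "scene" or "top" or "wrist"; returns the picture (480x640x3 uint8, red, green, blue); there is no depth.
- manip.camera_info(name): a dict with "K" (3x3 intrinsics, pixels), "rvec" (rotation vector, rad) and "tvec" (3), from world to camera coordinates, as OpenCV has them. Camera axes: x right, y down, z forward; pixel columns grow to the right and rows downward; lengths in m; the calibration is good to about 2 mm. A picture is of the moment at which its call begins: read the wrist's pose just before it. camera_info takes no time and is no camera call; for the wrist camera it gives the pose at the moment of the call.
- manip.sign_off(): hands the job in, once; it reports no verdict.
Trained networks look in the newest picture that a camera, given by its name, has taken for a name from the list of things; names that differ only in an ending like _2 or _b are one class to them, and where a whole thing is asked for, a point or a joint stands for the part that bears it (a point fixed in the world has none). Each returns a list of dicts, best first, with "p" (0 to 1); they miss things now and then, are a little off and sometimes report something else, mostly with a low value. They report only what shows in the picture. A call takes as long as a camera call. They do not tell look-alikes from the thing itself.
- manip.find_in(thing, camera): "extent" ([left, top, right, bottom] in pixels, round what is visible of it).
- manip.masks_of(thing, camera): "pixels" (480x640 bool, what is visible of it) and "extent" ([left, top, right, bottom] in pixels, round what is visible of it).
The state is a dict: "clock": time; "qpos": joint angles; "qd": joint speeds; "effort": joint torques, N m; "position": TCP position; "ee_rot": TCP orientation; "contact_force": force on the tool from outside, world axes, zero at the start; "moment": the same for the moment, N m; "width": finger opening in m.
Only numpy, scipy, OpenCV 4.12 (cv2) and the standard library are available. Lean on these libraries where they do the work, as an engineer would, in place of code of your own. Each camera call takes 0.05 s, during which the arm holds its last target. There are 200 camera calls.

### The job

By the lathe, push the wooden board with the three round holes along its rails with a fingertip until it drops fully into the locating notch in the middle, lying flat. Then push the small wooden turn-button across it, fully to its stop, so the board is latched. Only push: do not lift the board, and leave the plain board and everything else on the bench where they are.

Things in the scene. Friction and masses are not known exactly. Their poses are not given: they have to be found in the camera images.
- rack: beech rail frame fixed to the bench. Origin: on the bench under the notch's centre. y runs along the rails (y -260 to 260 mm, ends open), x across, away from the robot. Two rails, tops 50 mm above the bench, at x +-37 to +-57; open gap between them (cross pieces 25 mm high at y +-235). Outside each a guide lip, 10 mm thick, 60 mm high; 114 mm between the lips.
- notch (a point): centre of the locating notch at its floor: for y -62 to +62 mm of the rack both rails are cut down from 50 to 42 mm above the bench (notch 124 mm long, 8 mm deep). A seated board's underside centre lies here, within about 2 mm.
- holed_board: board to slide: loose beech, 120 mm along the rails, 110 across, 22 thick, 0.14-0.28 kg, three 19 mm holes. Origin: underside centre; axes start along the rack's. Starts on the rails at rack y +135 to 190 or -135 to -190 mm. Slides with 1-3 N; dips in front past the notch's edge, drops 8 mm when its rear passes too; the notch's far wall then stops it firmly. Top at 72 mm, seated 64 mm.
- plain_board: the same kind of board, without holes; it stays where it is, on the rails at the other side of the notch. Origin: centre of its underside.
- button (a joint): turn-button's angle (rad), vertical axis: 0 = open, along the rail towards rack +y, beside the board; grows counter-clockwise from above; 1.57 = its stop, straight across over the board, towards rack -x. Starts at 0 to 0.25, stays where left, about 1 N at its end moves it. Passes 2 mm over a seated board; an unseated one blocks it.
- button_pivot (a point): on the turn-button's axis at mid height of its bar, 73 mm above the bench; fixed on the frame at rack x = +79 mm, y = 0, on the side away from the robot. A screw there rises to about 84 mm.
- button_tip (a point): end region of the turn-button: on its centre line, 55 mm from the axis, at mid height. The bar is wooden, 16 mm wide, 14 mm high (66 to 80 mm above the bench), and reaches from 8 mm behind the axis to 62 mm in front of it.
- bowl: small turned wooden bowl, 76 mm across, 34 mm high, standing on the plain board. Origin: centre of its underside. Bystander, leave it.
- baluster: turned wooden baluster sample standing upright on the bench beyond the rack, 110 mm tall, 38 mm across its foot. Origin: centre of underside. Bystander.
- gouge: turning gouge with a wooden handle lying on the bench between the robot and the rack, about 280 mm long, 27 mm thick. Origin: on the bench under the handle's front end; its x axis runs towards the blade. Bystander.
- mallet: wooden mallet lying on the bench beyond the rack; head 60 x 100 x 60 mm high, handle 150 mm. Origin: underside of the head. Bystander.
- glue: closed jar, 52 mm across, 100 mm tall, standing beyond the rack. Origin: centre of underside. Bystander.
- offcut: wooden offcut 45 x 70 x 40 mm high on the bench just beyond the rack, on the pivot's -y side. Origin: centre of underside. Bystander.
- disc: dark wooden disc 80 mm across, 30 mm high, on the bench between the robot and the rack. Origin: centre of underside. Bystander.
Not all that is in view belongs to the job. What is shaped like the holed_board but grey or pink is not meant.

How it is judged:
On the way, in this order (a step that is already met when the one before it is completed fails the run):
1. the holed board has dropped into the notch and lies flat, the turn-button not yet swung over (z of holed_board in the frame of rack below 0.0445 m and y of holed_board in the frame of rack between -0.006 and 0.006 m and x of holed_board in the frame of rack between -0.006 and 0.006 m and angle between holed_board's own z axis and vertical below 0.03 rad and angle between the y axis of holed_board and the y axis of rack, either way round below 0.08 rad and value of joint button below 0.6 rad), for 0.2 s.
2. the turn-button is across the board (value of joint button above 1.35 rad), for 0.2 s.
At the end, for the whole second after the job is handed in: the holed board lies flat in the notch (underside within 2.5 mm of the notch floor's height, centred within 6 mm, tilt under 0.03 rad), at rest; the turn-button is across it (over 1.35 rad of 1.57); the plain board is within 12 mm of its start (z of holed_board in the frame of rack below 0.0445 m and y of holed_board in the frame of rack between -0.006 and 0.006 m and x of holed_board in the frame of rack between -0.006 and 0.006 m and angle between holed_board's own z axis and vertical below 0.03 rad and angle between the y axis of holed_board and the y axis of rack, either way round below 0.08 rad and value of joint button above 1.35 rad and linear speed of holed_board below 0.01 m/s and distance of plain_board from where it was at the start of the episode below 0.012 m); the robot touches nothing.
It fails at once if the holed board is lifted off its rails (8 mm or more) or tipped up (z of holed_board in the frame of rack above 0.058 m or angle between holed_board's own z axis and vertical above 0.2 rad).
It fails at once if the plain board is moved more than 12 mm (distance of plain_board from where it was at the start of the episode above 0.012 m).
It fails at once if a bystander is moved more than 30 mm or tipped over (distance of any of bowl, baluster, gouge, mallet, glue, offcut, disc from where it was at the start of the episode above 0.03 m or angle between any of bowl, baluster, gouge, mallet, glue, offcut, disc's own z axis and vertical above 0.5 rad).
It also fails if it takes over 48 s, if anything falls off the work surface, if the arm or the gripper's body presses on something with over 40 N, if the wrist force passes 120 N, or if a joint passes its speed limit or range.

## Working session

There is one attempt and no reset: what is moved stays moved. The work goes in short steps, Python scripts to look and compute and a tool call to move; the robot and the scene stay as the last step left them, time stands still between calls to the robot, and variables do not carry over. Pictures are saved under pics/ and viewed, about 8 in all and at most 12, crops included, and the job is handed in when it is done.

Besides the shell and the picture viewer there is one more tool, called after "Request:" as a command line: name --argument value ..., lists and objects as JSON in quotes. send_rows: Moves the arm, as the interface text tells. Its arguments: {"type":"object","properties":{"plan":{"type":"array","items":{"type":"object","properties":{"linear":{"type":"array","items":{"type":"number"}},"delta_rot":{"type":"array","items":{"type":"number"}},"fingers":{"type":"number"}}}},"force":{"type":"number"}},"required":["plan"]}

```bash
mkdir -p pics
cat > h.py <<'E'
import numpy as np, cv2
from rig import manip
def cam(n):
    c=manip.camera_info(n); R=cv2.Rodrigues(np.array(c["rvec"],float))[0]; return np.array(c["K"]),R,np.array(c["tvec"],float).ravel()
def ray(n,uv,z):
    K,R,t=cam(n); d=R.T@np.linalg.inv(K)@np.array([uv[0],uv[1],1.]); o=-R.T@t
    return o+d*(z-o[2])/d[2]
def proj(n,P):
    K,R,t=cam(n); p=K@(R@np.array(P,float).reshape(-1,3).T+t[:,None]); return (p[:2]/p[2]).T
def save(n,f):
    im=manip.get_image(n); cv2.imwrite(f,im[:,:,::-1]); return im
E
python3 - <<'E'
from h import *
for n in("top","scene"): save(n,f"pics/{n}0.png")
s=manip.get_state(); print(s)
for t in("holed_board","plain_board","button","rack","bowl","offcut"):
    for c in("top","scene"):
        print(t,c,[(np.round(d["extent"]),round(d["p"],2)) for d in manip.find_in(t,c)][:4])
E
```

```text
{'clock': 0.1, 'qpos': array([-1.45499664e+00,  2.76572179e-01,  1.50600770e+00,  5.45735935e-05,
        1.36067690e+00, -1.21008243e-01]), 'qd': array([-0.00043438, -0.00220885, -0.00213634, -0.00015973,  0.00038182,
        0.00176319]), 'effort': array([ 1.66687820e-03, -4.17698801e+01, -2.46404761e+01, -1.39190615e-04,
        5.85600399e-03,  7.78266582e-06]), 'position': array([ 0.13485505, -0.55853539,  0.25550264]), 'ee_rot': array([-6.08704743e-04,  7.85680876e-01, -6.18631448e-01, -5.67906470e-04]), 'contact_force': array([ 0.48449407, -0.38371351,  0.33544047]), 'moment': array([ 0.02156698, -0.02344602, -0.00818692]), 'width': 0.08525890570610137}
holed_board top [(array([103., 260., 172., 323.]), 0.96), (array([182., 211., 245., 275.]), 0.76), (array([436., 312., 493., 368.]), 0.73), (array([278., 220., 342., 273.]), 0.72)]
holed_board scene [(array([388., 226., 435., 275.]), 0.79), (array([374., 166., 432., 209.]), 0.79), (array([168., 174., 215., 211.]), 0.78), (array([297., 215., 354., 262.]), 0.74)]
plain_board top [(array([407., 186., 467., 242.]), 0.7)]
plain_board scene [(array([174., 240., 232., 286.]), 0.79), (array([154., 212., 373., 305.]), 0.29)]
button top [(array([342., 200., 369., 210.]), 0.59)]
button scene [(array([267., 264., 297., 277.]), 0.72)]
rack top [(array([259., 180., 486., 283.]), 0.63), (array([414., 131., 436., 152.]), 0.31)]
rack scene [(array([267., 262., 294., 278.]), 0.62), (array([156., 212., 373., 305.]), 0.58)]
bowl top [(array([424., 194., 454., 232.]), 0.75)]
bowl scene [(array([185., 243., 215., 268.]), 0.6)]
offcut top [(array([380., 156., 414., 183.]), 0.85)]
offcut scene [(array([213., 296., 252., 328.]), 0.8)]
```

View pics/top0.png

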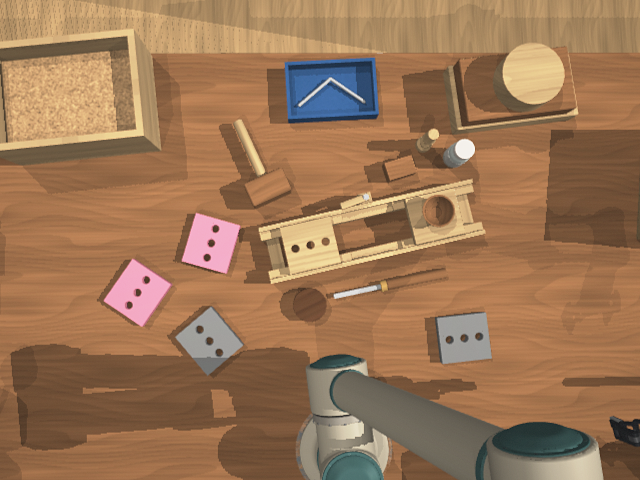

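View pics/scene0.png

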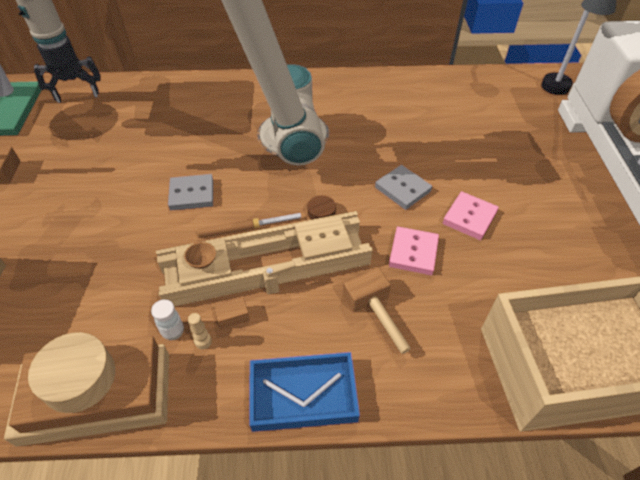

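The top view shows the beech rack from about (260,230) to (486,233). The beech board with three holes is on it at (310,246), with the plain board and bowl at (438,214) and the button at (356,202). Candidates are the grey boards at (210,340) and (463,338), the pink ones at (211,243) and (137,292), and the beech one at (310,246). Only the beech one fits: it has the right colour and lies on the rails. I'll fit the rack pose and confirm it in one crop.

```bash
cat > fit.py <<'E'
from h import *
from scipy.optimize import least_squares
def T(p,P):
    c,s=np.cos(p[2]),np.sin(p[2]); P=np.array(P,float).reshape(-1,3)
    return np.c_[p[0]+c*P[:,0]-s*P[:,1],p[1]+s*P[:,0]+c*P[:,1],P[:,2]]
def boxpts(x0,x1,y0,y1,z): return [[x0,y0,z],[x1,y0,z],[x1,y1,z],[x0,y1,z]]
E
python3 - <<'E'
from fit import *
P=np.array([[-.067,.26,.06],[.067,.26,.06],[.067,-.26,.06],[-.067,-.26,.06]])
uv=np.array([[271,283],[260,229],[473,180.5],[485,232]],float)
r=least_squares(lambda p:(proj("top",T(p,P))-uv).ravel(),[.45,0,0]);p=r.x;print(p,r.fun.round(1))
im=cv2.imread("pics/top0.png")
S=3.;o=np.array([245,155])
c=cv2.resize(im[155:305,245:505],None,fx=3,fy=3,interpolation=cv2.INTER_CUBIC)
def dr(b,col): cv2.polylines(c,[np.int32((proj("top",T(p,b))-o+.5)*S*8)],True,col,1,cv2.LINE_AA,3)
dr(boxpts(-.067,.067,-.26,.26,.06),(0,0,255)); dr(boxpts(-.057,.057,-.26,.26,.06),(255,0,0))
dr(boxpts(-.037,.037,-.062,.062,.042),(0,255,0))
dr(boxpts(.071,.087,-.008,.062,.08),(255,0,255))
cv2.imwrite("pics/crop.png",c)
for t in("holed_board","plain_board","button"):
  for d in manip.masks_of(t,"top")[:5]:
    m=d["pixels"]; v,u=np.nonzero(m); w=ray("top",(u.mean(),v.mean()),.072)
    d_=w[:2]-p[:2]; cc,s=np.cos(p[2]),np.sin(p[2]); print(t,d["p"],u.mean().round(1),v.mean().round(1),w.round(3),"rack",(cc*d_[0]+s*d_[1]).round(4),(-s*d_[0]+cc*d_[1]).round(4))
E
```

```text
[ 0.51943594 -0.07166784  0.21695387] [ 0.4  1.  -1.4 -1.  -0.3 -1.7  1.4  1.7]
holed_board 0.95 209.6 340.4 [0.272 0.309 0.072] rack -0.16 0.4251
holed_board 0.93 463.2 337.6 [ 0.269 -0.274  0.072] rack -0.2879 -0.1439
holed_board 0.73 137.7 292.7 [0.382 0.473 0.072] rack -0.0168 0.561
holed_board 0.71 310.1 245.1 [0.487 0.077 0.072] rack 0.0003 0.1522
holed_board 0.59 210.8 243.7 [0.493 0.306 0.072] rack 0.0551 0.3744
plain_board 0.79 431.7 219.0 [ 0.545 -0.208  0.072] rack -0.0045 -0.1385
button 0.66 353.4 201.9 [ 0.587 -0.025  0.072] rack 0.0756 0.0308
```

View pics/crop.png

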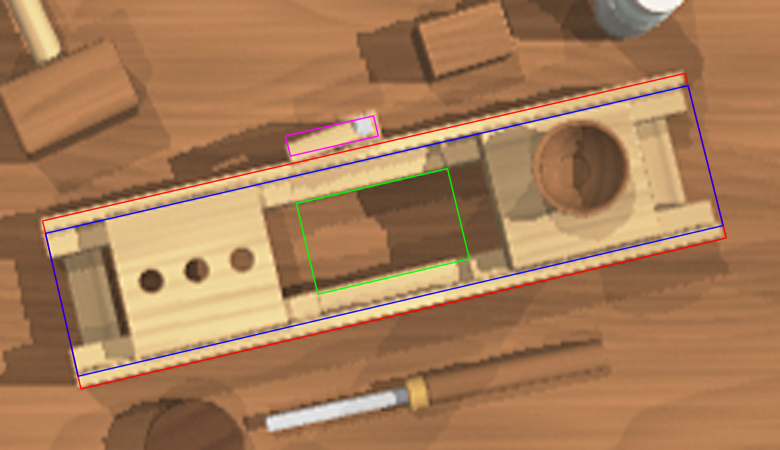

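The overlay matches the rack, and the holed board is confirmed in the crop at about (196,268), rack y ≈ +0.152. The plain board is on the −y side and the button is nearly at 0. Next I rotate the tool so its y points along rack −y, and close the fingers.

Request:
send_rows --plan '[{"linear":[0,0,0],"delta_rot":[0,0,-7.1],"fingers":0},{"linear":[0,0,0],"delta_rot":[0,0,-7.1],"fingers":0},{"linear":[0,0,0],"delta_rot":[0,0,-7.1],"fingers":0},{"linear":[0,0,0],"delta_rot":[0,0,-7.1],"fingers":0},{"linear":[0,0,0],"delta_rot":[0,0,-7.1],"fingers":0},{"linear":[0,0,0],"delta_rot":[0,0,-7.1],"fingers":0},{"linear":[0,0,0],"delta_rot":[0,0,-7.1],"fingers":0},{"linear":[0,0,0],"delta_rot":[0,0,-7.1],"fingers":0},{"linear":[0,0,0],"delta_rot":[0,0,-7.1],"fingers":0},{"linear":[0,0,0],"delta_rot":[0,0,-7.1],"fingers":0},{"linear":[0,0,0],"delta_rot":[0,0,-7.1],"fingers":0},{"linear":[0,0,0],"delta_rot":[0,0,-7.1],"fingers":0}]'

```text
clock: 1.85
position: [0.1349, -0.559, 0.2565]
ee_rot: [0.0, 0.996, 0.085, 0.0]
contact_force: [-0.6, 0.1, 0.5]
width: -0.0001
```

```bash
cat > go.py <<'E'
import sys
from fit import *
from scipy.spatial.transform import Rotation as Ro
p=[0.5194,-0.0717,0.2170]
def rep(tgt=None,yaw=0.):
    s=manip.get_state(); q=s["ee_rot"]; R=Ro.from_quat([*q[1:],q[0]])
    d=s["position"]-np.array([p[0],p[1],0]); rk=Ro.from_euler("z",-p[2]).apply(d)
    print("t",round(s["clock"],2),"rack tcp",rk.round(4),"tip z",round(rk[2]-.025,4),"F",Ro.from_euler("z",-p[2]).apply(s["contact_force"]).round(1),"w",round(s["width"],4))
    Rt=Ro.from_euler("z",p[2]+yaw)*Ro.from_quat([1,0,0,0])
    print("rot to do deg",np.degrees((R.inv()*Rt).as_rotvec()).round(2))
    if tgt is not None: print("linear tool(after rot)",Rt.inv().apply(T(p,tgt)[0]-s["position"]).round(4), "now-frame",R.inv().apply(T(p,tgt)[0]-s["position"]).round(4))
if __name__=="__main__":
    a=[float(v) for v in sys.argv[1:]]; rep(a[:3] if len(a)>=3 else None, np.radians(a[3]) if len(a)>3 else 0)
E
python3 go.py 0 0.245 0.256
```

```text
t 1.85 rack tcp [-0.4804 -0.3931  0.2565] tip z 0.2315 F [-0.6  0.2  0.5] w -0.0001
rot to do deg [ 0.02  0.   -2.63]
linear tool(after rot) [ 4.804e-01 -6.381e-01  5.000e-04] now-frame [ 4.506e-01 -6.595e-01  2.000e-04]
```

Request:
send_rows --plan '[{"linear":[0,0,0],"delta_rot":[0,0,-2.6],"fingers":0},{"linear":[0.022,-0.029,0],"delta_rot":[0,0,0],"fingers":0},{"linear":[0.022,-0.029,0],"delta_rot":[0,0,0],"fingers":0},{"linear":[0.022,-0.029,0],"delta_rot":[0,0,0],"fingers":0},{"linear":[0.022,-0.029,0],"delta_rot":[0,0,0],"fingers":0},{"linear":[0.022,-0.029,0],"delta_rot":[0,0,0],"fingers":0},{"linear":[0.022,-0.029,0],"delta_rot":[0,0,0],"fingers":0},{"linear":[0.022,-0.029,0],"delta_rot":[0,0,0],"fingers":0},{"linear":[0.022,-0.029,0],"delta_rot":[0,0,0],"fingers":0},{"linear":[0.022,-0.029,0],"delta_rot":[0,0,0],"fingers":0},{"linear":[0.022,-0.029,0],"delta_rot":[0,0,0],"fingers":0},{"linear":[0.022,-0.029,0],"delta_rot":[0,0,0],"fingers":0}]'

```text
clock: 2.85
position: [0.3039, -0.1882, 0.2537]
ee_rot: [0.004, 0.995, 0.104, 0.001]
contact_force: [0.6, 0.0, 0.3]
width: 0.0003
```

```bash
python3 go.py 0 0.245 0.256
```

```text
t 2.85 rack tcp [-0.2355 -0.0674  0.2537] tip z 0.2287 F [ 0.6 -0.1  0.3] w 0.0003
rot to do deg [ 0.51 -0.07 -0.48]
linear tool(after rot) [ 0.2355 -0.3124 -0.0023] now-frame [ 0.2329 -0.3143 -0.0048]
```

Request:
send_rows --plan '[{"linear":[0.022,-0.029,0],"delta_rot":[0,0,0],"fingers":0},{"linear":[0.022,-0.029,0],"delta_rot":[0,0,0],"fingers":0},{"linear":[0.022,-0.029,0],"delta_rot":[0,0,0],"fingers":0},{"linear":[0.022,-0.029,0],"delta_rot":[0,0,0],"fingers":0},{"linear":[0.022,-0.029,0],"delta_rot":[0,0,0],"fingers":0},{"linear":[0.022,-0.029,0],"delta_rot":[0,0,0],"fingers":0},{"linear":[0.022,-0.029,0],"delta_rot":[0,0,0],"fingers":0},{"linear":[0.022,-0.029,0],"delta_rot":[0,0,0],"fingers":0},{"linear":[0.022,-0.029,0],"delta_rot":[0,0,0],"fingers":0},{"linear":[0.022,-0.029,0],"delta_rot":[0,0,0],"fingers":0},{"linear":[0.011,-0.014,0],"delta_rot":[0,0,0],"fingers":0},{"linear":[0,0,0],"delta_rot":[0,0,0],"fingers":0}]'

```text
clock: 3.85
position: [0.4737, 0.1835, 0.2549]
ee_rot: [0.005, 0.994, 0.108, 0.009]
contact_force: [0.5, 0.2, -0.1]
width: 0.0
```

```bash
python3 go.py 0 0.245 0.071
python3 - <<'E'
from go import *
save("wrist","pics/w1.png")
im=cv2.imread("pics/w1.png")
def dr(b,col): cv2.polylines(im,[np.int32(proj("wrist",T(p,b))*8)],True,col,1,cv2.LINE_AA,3)
dr(boxpts(-.057,.057,-.26,.26,.06),(255,0,0)); dr(boxpts(-.055,.055,.092,.212,.072),(0,0,255)); dr(boxpts(-.037,.037,-.062,.062,.05),(0,255,0)); dr(boxpts(-.0145,.0145,.234,.256,.046),(255,0,255))
cv2.imwrite("pics/w1o.png",im)
E
```

```text
t 3.85 rack tcp [0.0103 0.2591 0.2549] tip z 0.2299 F [ 0.5  0.1 -0.1] w 0.0
rot to do deg [ 0.72 -0.92 -0.03]
linear tool(after rot) [-0.0103  0.0141  0.1839] now-frame [-0.0133  0.0118  0.1839]
```

View pics/w1o.png

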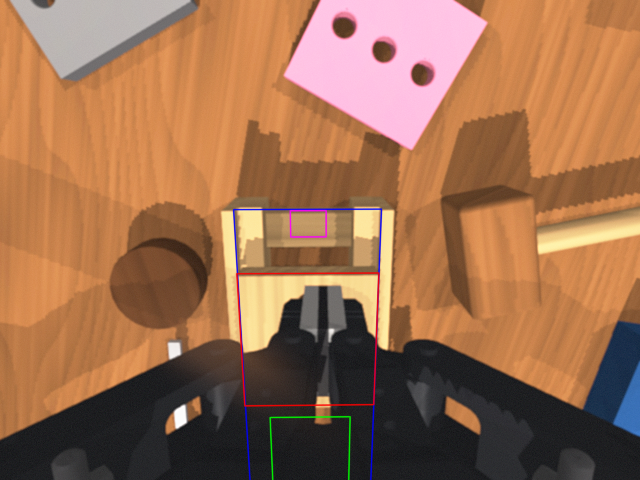

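The wrist picture agrees with the model: the board's rear edge is at row 272 (rack y ≈ 0.212) and the lips are at columns 237 to 381. I descend behind the board.

Request:
send_rows --plan '[{"linear":[-0.013,0.012,0],"delta_rot":[0.7,-0.9,0],"fingers":0},{"linear":[0,0,0.03],"delta_rot":[0,0,0],"fingers":0},{"linear":[0,0,0.03],"delta_rot":[0,0,0],"fingers":0},{"linear":[0,0,0.03],"delta_rot":[0,0,0],"fingers":0},{"linear":[0,0,0.03],"delta_rot":[0,0,0],"fingers":0},{"linear":[0,0,0.02],"delta_rot":[0,0,0],"fingers":0},{"linear":[0,0,0],"delta_rot":[0,0,0],"fingers":0}]'

```text
clock: 4.48
position: [0.4605, 0.1588, 0.1139]
ee_rot: [0.003, 0.994, 0.106, 0.002]
contact_force: [-1.0, -0.8, 0.2]
width: -0.0003
```

```bash
python3 go.py 0 0.245 0.073
```

```text
t 4.48 rack tcp [-0.0079  0.2378  0.1139] tip z 0.0889 F [-1.2 -0.6  0.2] w -0.0003
rot to do deg [ 0.35 -0.19 -0.22]
linear tool(after rot) [ 0.0079 -0.0072  0.0409] now-frame [ 0.0077 -0.0075  0.0409]
```

Request:
send_rows --plan '[{"linear":[0.008,-0.008,0.01],"delta_rot":[0.3,-0.2,-0.2],"fingers":0},{"linear":[0,0,0.015],"delta_rot":[0,0,0],"fingers":0},{"linear":[0,0,0.012],"delta_rot":[0,0,0],"fingers":0},{"linear":[0,0,0],"delta_rot":[0,0,0],"fingers":0}]'

```text
clock: 4.82
position: [0.4662, 0.1638, 0.0792]
ee_rot: [0.001, 0.994, 0.106, 0.0]
contact_force: [-0.2, 0.4, 0.3]
width: 0.0001
```

```bash
python3 go.py 0 0.245 0.073
```

```text
t 4.82 rack tcp [-0.0012  0.2414  0.0792] tip z 0.0542 F [-0.1  0.4  0.3] w 0.0001
rot to do deg [ 0.16 -0.01 -0.25]
linear tool(after rot) [ 0.0012 -0.0036  0.0062] now-frame [ 0.0012 -0.0036  0.0062]
```

Request:
send_rows --plan '[{"linear":[0.001,0,0.006],"delta_rot":[0,0,-0.2],"fingers":0},{"linear":[0,0.008,0],"delta_rot":[0,0,0],"fingers":0},{"linear":[0,0.01,0],"delta_rot":[0,0,0],"fingers":0},{"linear":[0,0.01,0],"delta_rot":[0,0,0],"fingers":0},{"linear":[0,0.01,0],"delta_rot":[0,0,0],"fingers":0},{"linear":[0,0.01,0],"delta_rot":[0,0,0],"fingers":0},{"linear":[0,0.01,0],"delta_rot":[0,0,0],"fingers":0},{"linear":[0,0.01,0],"delta_rot":[0,0,0],"fingers":0}]'

```text
clock: 5.48
position: [0.4847, 0.0909, 0.0788]
ee_rot: [0.001, 0.994, 0.107, 0.004]
contact_force: [0.8, 1.4, -0.6]
width: -0.0002
```

```bash
python3 go.py 0 0.085 0.073
```

```text
t 5.48 rack tcp [0.0011 0.1663 0.0788] tip z 0.0538 F [ 1.1  1.2 -0.6] w -0.0002
rot to do deg [ 0.13 -0.44 -0.1 ]
linear tool(after rot) [-0.0011  0.0813  0.0058] now-frame [-0.001   0.0813  0.006 ]
```

Request:
send_rows --plan '[{"linear":[-0.001,0.009,0.003],"delta_rot":[0.1,-0.4,0],"fingers":0},{"linear":[0,0.009,0.003],"delta_rot":[0,0,0],"fingers":0},{"linear":[0,0.009,0.001],"delta_rot":[0,0,0],"fingers":0},{"linear":[0,0.009,0.001],"delta_rot":[0,0,0],"fingers":0},{"linear":[0,0.009,0],"delta_rot":[0,0,0],"fingers":0},{"linear":[0,0.009,0],"delta_rot":[0,0,0],"fingers":0},{"linear":[0,0.008,0],"delta_rot":[0,0,0],"fingers":0},{"linear":[0,0,0],"delta_rot":[0,0,0],"fingers":0}]'

```text
clock: 6.15
position: [0.4993, 0.0225, 0.071]
ee_rot: [-0.001, 0.994, 0.106, 0.001]
contact_force: [-0.3, 0.6, 0.3]
width: 0.0003
```

```bash
python3 go.py 0 0.072 0.073
python3 - <<'E'
from go import *
save("top","pics/t2.png"); im=cv2.imread("pics/t2.png")
S=3.;o=np.array([245,155])
c=cv2.resize(im[155:305,245:505],None,fx=3,fy=3,interpolation=cv2.INTER_CUBIC)
cv2.imwrite("pics/t2c.png",c)
E
```

```text
t 6.15 rack tcp [0.0006 0.0963 0.071 ] tip z 0.046 F [-0.2  0.7  0.3] w 0.0003
rot to do deg [-0.1  -0.13 -0.31]
linear tool(after rot) [-0.0006  0.0243 -0.002 ] now-frame [-0.0005  0.0243 -0.002 ]
```

View pics/t2c.png

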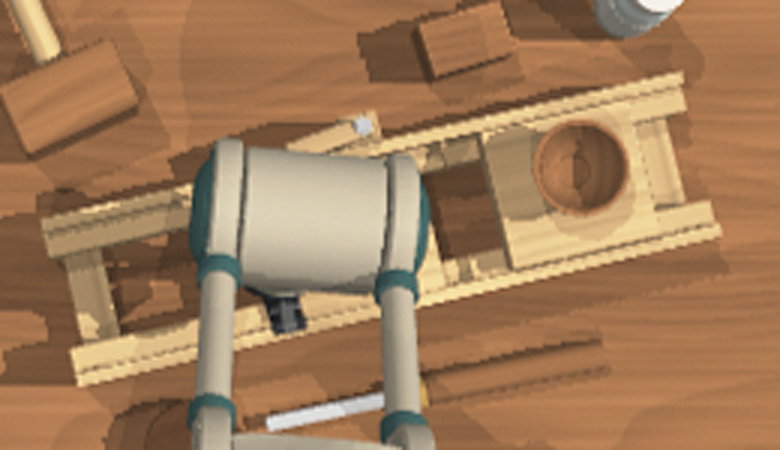

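The board is moving ahead of the finger, with its front edge at about (438,255) in the crop. The plain board edge at (490,200) is unchanged. I continue slowly, checking force.

Request:
send_rows --plan '[{"linear":[0,0.005,-0.001],"delta_rot":[0,0,0],"fingers":0},{"linear":[0,0.005,0],"delta_rot":[0,0,0],"fingers":0},{"linear":[0,0.005,0],"delta_rot":[0,0,0],"fingers":0},{"linear":[0,0.005,0],"delta_rot":[0,0,0],"fingers":0},{"linear":[0,0,0],"delta_rot":[0,0,0],"fingers":0}]'

```text
clock: 6.62
position: [0.5024, 0.0014, 0.0708]
ee_rot: [-0.001, 0.994, 0.106, -0.001]
contact_force: [-0.1, -0.0, -0.9]
width: 0.0004
```

```bash
python3 go.py 0 0.072 0.073
```

```text
t 6.62 rack tcp [-0.0008  0.0751  0.0708] tip z 0.0458 F [-0.1  0.  -0.9] w 0.0004
rot to do deg [-0.1   0.05 -0.21]
linear tool(after rot) [ 0.0008  0.0031 -0.0022] now-frame [ 0.0008  0.0031 -0.0022]
```

Request:
send_rows --plan '[{"linear":[0.001,0.003,0],"delta_rot":[0,0,0],"fingers":0},{"linear":[0,0.003,0],"delta_rot":[0,0,0],"fingers":0},{"linear":[0,0,0],"delta_rot":[0,0,0],"fingers":0}]'

```text
clock: 6.87
position: [0.5037, -0.0033, 0.0707]
ee_rot: [-0.003, 0.994, 0.106, -0.002]
contact_force: [-0.2, -0.5, -0.5]
width: 0.0
```

```bash
python3 go.py 0 0.072 0.073
python3 - <<'E'
from go import *
save("scene","pics/s3.png"); im=cv2.imread("pics/s3.png")
c=cv2.resize(im[200:320,140:400],None,fx=3,fy=3,interpolation=cv2.INTER_CUBIC)
def dr(b,col): cv2.polylines(c,[np.int32((proj("scene",T(p,b))-[140,200]+.5)*24)],True,col,1,cv2.LINE_AA,3)
dr(boxpts(-.055,.055,-.06,.06,.064),(0,0,255))
cv2.imwrite("pics/s3c.png",c)
E
```

```text
t 6.87 rack tcp [-0.0006  0.0701  0.0707] tip z 0.0457 F [-0.3 -0.5 -0.5] w 0.0
rot to do deg [-0.31  0.16 -0.3 ]
linear tool(after rot) [ 0.0006 -0.0019 -0.0023] now-frame [ 0.0006 -0.0019 -0.0023]
```

View pics/s3c.png

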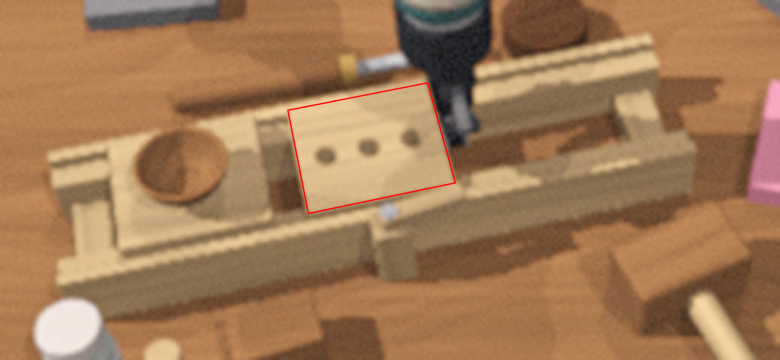

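The board outline nearly coincides with the seated model (front edge about (290–310, 110–212)). The force doesn't yet show the wall, so I push a little more.

Request:
send_rows --plan '[{"linear":[0,0.003,0],"delta_rot":[0,0,0],"fingers":0},{"linear":[0,0.002,0],"delta_rot":[0,0,0],"fingers":0}]'

```text
clock: 7.08
position: [0.5037, -0.0036, 0.0708]
ee_rot: [-0.007, 0.995, 0.104, -0.002]
contact_force: [-0.8, 7.1, 1.4]
width: 0.0001
```

```bash
python3 go.py 0 0.072 0.073
```

```text
t 7.08 rack tcp [-0.0007  0.0699  0.0708] tip z 0.0458 F [0.8 7.1 1.4] w 0.0001
rot to do deg [-0.86  0.15 -0.53]
linear tool(after rot) [ 0.0007 -0.0021 -0.0022] now-frame [ 0.0007 -0.0021 -0.0022]
```

The wall is reached at rear face ≈ 0.059. I back off, rise, and move to beyond the button's far side.

Request:
send_rows --plan '[{"linear":[0,-0.008,0],"delta_rot":[0,0,0],"fingers":0},{"linear":[0,-0.01,0],"delta_rot":[0,0,0],"fingers":0},{"linear":[0,0,-0.025],"delta_rot":[0,0,0],"fingers":0},{"linear":[0,0,-0.03],"delta_rot":[0,0,0],"fingers":0},{"linear":[0,0,-0.03],"delta_rot":[0,0,0],"fingers":0},{"linear":[0.02,0,0],"delta_rot":[0,0,0],"fingers":0},{"linear":[0.025,0,0],"delta_rot":[0,0,0],"fingers":0},{"linear":[0.025,0.005,0],"delta_rot":[0,0,0],"fingers":0},{"linear":[0.025,0.01,0],"delta_rot":[0,0,0],"fingers":0},{"linear":[0.02,0.01,0],"delta_rot":[0,0,0],"fingers":0},{"linear":[0,0,0],"delta_rot":[0,0,0],"fingers":0}]'

```text
clock: 8.0
position: [0.6211, 0.0166, 0.161]
ee_rot: [-0.001, 0.994, 0.108, 0.0]
contact_force: [0.1, -0.2, 0.8]
width: 0.0002
```

```bash
python3 go.py 0.115 0.040 0.095
python3 - <<'E'
from go import *
im=save("scene","pics/s4.png")[:,:,::-1].copy()
from rig import manip
c=cv2.resize(im[210:290,220:400],None,fx=4.4,fy=4.4,interpolation=cv2.INTER_CUBIC)
def dr(b,col): cv2.polylines(c,[np.int32((proj("scene",T(p,b))-[220,210]+.5)*4.4*8)],True,col,1,cv2.LINE_AA,3)
dr(boxpts(-.055,.055,-.062,.058,.064),(0,0,255))
dr(boxpts(.071,.087,-.008,.062,.08),(255,0,255))
cv2.imwrite("pics/s4c.png",c)
E
```

```text
t 8.0 rack tcp [0.1183 0.0643 0.161 ] tip z 0.136 F [ 0.1 -0.2  0.8] w 0.0002
rot to do deg [-0.12 -0.03 -0.05]
linear tool(after rot) [-0.0033  0.0243  0.066 ] now-frame [-0.0033  0.0245  0.0659]
```

View pics/s4c.png

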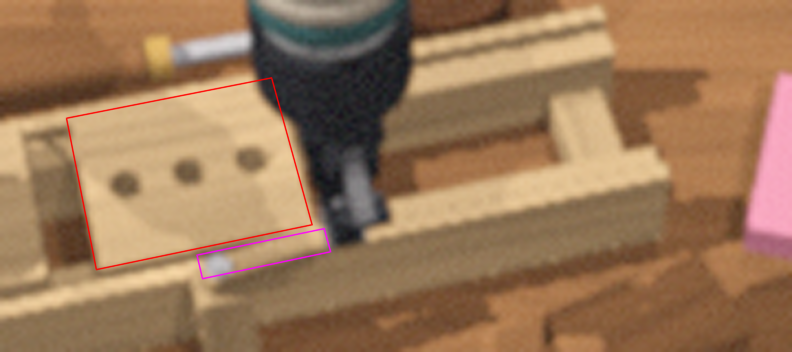

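The board outline matches the seated model at z = 0.064, with holes at crop (125,184), (188,171) and (251,158). The button is still open beside it, with its screw at (217,265). I move down behind the button.

Request:
send_rows --plan '[{"linear":[-0.003,0.012,0],"delta_rot":[0,0,0],"fingers":0},{"linear":[0,0.012,0.01],"delta_rot":[0,0,0],"fingers":0},{"linear":[0,0,0.02],"delta_rot":[0,0,0],"fingers":0},{"linear":[0,0,0.02],"delta_rot":[0,0,0],"fingers":0},{"linear":[0,0,0.01],"delta_rot":[0,0,0],"fingers":0},{"linear":[0,0,0],"delta_rot":[0,0,0],"fingers":0}]'

```text
clock: 8.55
position: [0.6156, -0.011, 0.0973]
ee_rot: [0.0, 0.994, 0.109, -0.003]
contact_force: [-0.5, 0.5, 0.8]
width: -0.0002
```

```bash
python3 go.py 0.111 0.040 0.095
python3 - <<'E'
from go import *
for z in(.064,.072):
    w=ray("scene",(220+188/4.4-.5,210+171/4.4-.5),z); d=w-np.array([p[0],p[1],0]); print(z,Ro.from_euler("z",-p[2]).apply(d).round(4))
h=lambda a:14.5*np.cos(a)+11*np.sin(a)
for D in range(0,100,10):
    a=np.radians(D); print(D,(np.array([.079,0])+1e-3*(40*np.array([-np.sin(a),np.cos(a)])+(8+h(a))*np.array([np.cos(a),np.sin(a)]))).round(4))
E
```

```text
t 8.55 rack tcp [0.107  0.0385 0.0973] tip z 0.0723 F [-0.4  0.5  0.8] w -0.0002
rot to do deg [-0.02  0.37  0.05]
linear tool(after rot) [ 0.004  -0.0015  0.0023] now-frame [ 0.004  -0.0015  0.0023]
0.064 [ 0.0009 -0.0014  0.064 ]
0.072 [ 0.0072 -0.0018  0.072 ]
0 [0.1015 0.04  ]
10 [0.0959 0.0436]
20 [0.0892 0.0463]
30 [0.0816 0.0477]
40 [0.0733 0.0475]
50 [0.0649 0.0454]
60 [0.0567 0.0415]
70 [0.0494 0.0356]
80 [0.0433 0.028 ]
90 [0.039 0.019]
```

The hole position agrees with z = 0.064 (x ≈ 1 mm, y ≈ −1 mm), so the board is seated. Now I swing the button along its arc.

Request:
send_rows --plan '[{"linear":[-0.005,-0.002,0.003],"delta_rot":[0,0,0],"fingers":0},{"linear":[-0.006,-0.003,0],"delta_rot":[0,0,0],"fingers":0},{"linear":[-0.007,-0.003,0],"delta_rot":[0,0,0],"fingers":0},{"linear":[-0.008,-0.001,0],"delta_rot":[0,0,0],"fingers":0},{"linear":[-0.008,0,0],"delta_rot":[0,0,0],"fingers":0},{"linear":[0,0,0],"delta_rot":[0,0,0],"fingers":0}]'

```text
clock: 9.05
position: [0.5782, -0.0104, 0.0971]
ee_rot: [0.001, 0.994, 0.109, -0.0]
contact_force: [-0.5, 0.2, 0.1]
width: -0.0001
```

```bash
python3 go.py 0.065 0.0454 0.095
```

```text
t 9.05 rack tcp [0.0706 0.0472 0.0971] tip z 0.0721 F [-0.4  0.3  0.1] w -0.0001
rot to do deg [0.12 0.02 0.04]
linear tool(after rot) [-0.0056  0.0018  0.0021] now-frame [-0.0056  0.0018  0.0021]
```

Request:
send_rows --plan '[{"linear":[-0.006,0.002,0.002],"delta_rot":[0,0,0],"fingers":0},{"linear":[-0.008,0.004,0],"delta_rot":[0,0,0],"fingers":0},{"linear":[-0.008,0.006,0],"delta_rot":[0,0,0],"fingers":0},{"linear":[-0.006,0.007,0],"delta_rot":[0,0,0],"fingers":0},{"linear":[-0.003,0.006,0],"delta_rot":[0,0,0],"fingers":0},{"linear":[0,0,0],"delta_rot":[0,0,0],"fingers":0}]'

```text
clock: 9.55
position: [0.5502, -0.0438, 0.0965]
ee_rot: [0.001, 0.994, 0.109, 0.001]
contact_force: [-0.8, 0.8, -0.0]
width: -0.0002
```

```bash
python3 go.py 0.039 0.019 0.096
```

```text
t 9.55 rack tcp [0.036  0.0206 0.0965] tip z 0.0715 F [-0.6  0.9 -0. ] w -0.0002
rot to do deg [ 0.11 -0.11  0.07]
linear tool(after rot) [0.003  0.0016 0.0005] now-frame [0.003  0.0016 0.0005]
```

Now I push gently in +y until the stop is felt.

Request:
send_rows --plan '[{"linear":[0,0.002,0],"delta_rot":[0,0,0],"fingers":0},{"linear":[0,0.002,0],"delta_rot":[0,0,0],"fingers":0},{"linear":[0,0.002,0],"delta_rot":[0,0,0],"fingers":0}]'

```text
clock: 9.8
position: [0.5501, -0.0449, 0.0964]
ee_rot: [-0.006, 0.994, 0.105, 0.0]
contact_force: [-0.6, 6.5, 3.8]
width: -0.0002
```

```bash
python3 go.py 0.039 0.019 0.096
```

```text
t 9.8 rack tcp [0.0357 0.0195 0.0964] tip z 0.0714 F [0.8 6.5 3.8] w -0.0002
rot to do deg [-0.69 -0.11 -0.35]
linear tool(after rot) [0.0033 0.0005 0.0004] now-frame [0.0033 0.0005 0.0004]
```

The stop is felt at 6.5 N at the expected position. I back off, rise and move clear, then check.

Request:
send_rows --plan '[{"linear":[0,-0.008,0],"delta_rot":[0,0,0],"fingers":0},{"linear":[0,-0.01,0],"delta_rot":[0,0,0],"fingers":0},{"linear":[0,0,-0.03],"delta_rot":[0,0,0],"fingers":0},{"linear":[0,0,-0.04],"delta_rot":[0,0,0],"fingers":0},{"linear":[0,-0.02,-0.04],"delta_rot":[0,0,0],"fingers":0},{"linear":[0,-0.04,-0.02],"delta_rot":[0,0,0],"fingers":0},{"linear":[0,-0.04,0],"delta_rot":[0,0,0],"fingers":0},{"linear":[0,-0.04,0],"delta_rot":[0,0,0],"fingers":0},{"linear":[0,-0.04,0],"delta_rot":[0,0,0],"fingers":0},{"linear":[0,-0.04,0],"delta_rot":[0,0,0],"fingers":0},{"linear":[0,0,0],"delta_rot":[0,0,0],"fingers":0},{"linear":[0,0,0],"delta_rot":[0,0,0],"fingers":0}]'

```text
clock: 10.8
position: [0.4976, 0.1957, 0.2313]
ee_rot: [-0.004, 0.994, 0.105, -0.001]
contact_force: [0.2, -0.8, -0.3]
width: 0.0
```

```bash
python3 go.py
python3 - <<'E'
from go import *
im=save("top","pics/t5.png")[:,:,::-1].copy()
c=cv2.resize(im[155:305,245:505],None,fx=3,fy=3,interpolation=cv2.INTER_CUBIC)
def dr(b,col): cv2.polylines(c,[np.int32((proj("top",T(p,b))-[245,155]+.5)*24)],True,col,1,cv2.LINE_AA,3)
dr(boxpts(-.055,.055,-.062,.058,.064),(0,0,255)); dr(boxpts(.017,.087,-.008,.008,.08),(255,0,255))
cv2.imwrite("pics/t5c.png",c)
E
```

```text
t 10.8 rack tcp [0.0363 0.2658 0.2313] tip z 0.2063 F [-0.  -0.9 -0.3] w 0.0
rot to do deg [-0.51  0.07 -0.37]
```

View pics/t5c.png

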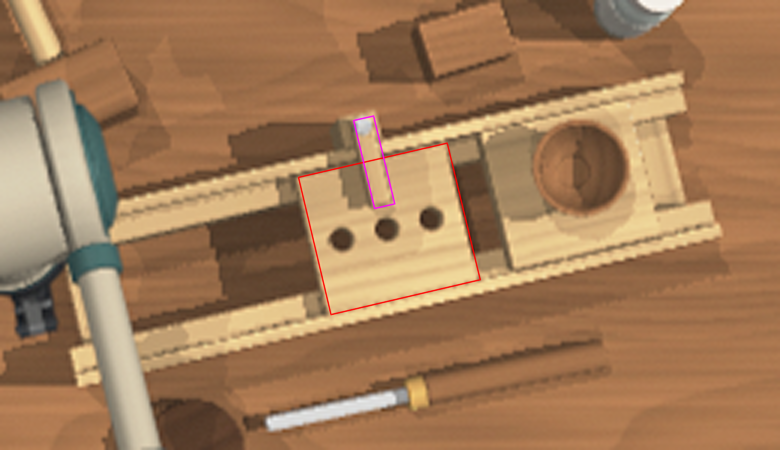

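The board lies inside the notch outline, with its holes around (387,229). The button is straight across and matches its model at 1.57, (365,127) to (383,205). The plain board, bowl and other bystanders are unchanged. I hand in.

```bash
python3 -c "
from rig import manip
print(manip.sign_off())"
```

```text
the job is handed in; nothing more can be done
None
```

The holed board is seated in the notch and the turn-button is swung across it to its stop. I handed the job in at about 10.8 s of the 48 s allowed; sign-off gives no verdict.

- **Board:** I pushed it along the rails with the closed fingertips until the far wall stopped it at about 7 N. In the scene camera, its middle hole fits a top height of 64 mm, about 1 mm off centre in both x and y. At 72 mm (unseated) the fit would have been 7 mm off.
- **Button:** I pushed it round its arc until the stop was felt at about 6.5 N. In the last top picture it lies on the outline drawn for 1.57 rad.
- **Everything else:** the plain board, the bowl and the other bystanders in the last picture looked unmoved. The arm partly covered the mallet and the disc there, so I judged those by clearance only. The arm is well clear, with no contact force beyond sensor noise.

No check failed or disagreed. Seating and button angle were judged from calibrated overlays and contact forces, not measured directly.

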